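Close and lock a two-part casting mould

ROBOT

A 7-joint arm with a two-finger parallel gripper is mounted at the origin on the work surface. World frame = base frame: x ahead of the robot, y to its left, z up, the work surface at z = 0. Lengths are in m, angles in degrees, forces in N, time in s.
With the tool pointing down it reaches from about 0.425 to 0.95 m from the base axis. Payload 16.7 kg.
Tool frame: the origin (TCP) lies at the very end of the fingers, on their centre line; the grasp point (between the pads) lies 19 mm behind it; z points along the fingers, y is the line along which they close (so a half turn about z gives the same grasp; the last joint's range is limited). The gripper opens to 94 mm and grips with 3 to 60 N. Pads are 16 mm wide; open, the fingers measure 119 mm over their backs; the gripper's body (75 mm by 177 mm) begins 78 mm behind the grasp point.
Start: joints at [-80.816, 24.414, 4.234, 92.017, -1.954, 63.644, -3.845], TCP at [0.206, 0.643, 0.176] pointing down, gripper open.
Joint ranges: [-163.25, 163.25], [-28.42, 122.38], [-70.27, 78.77], [12.13, 141.07], [-58.53, 238.53], [9.26, 117.41], [-156.51, 156.51]. Speed limits (degrees/s): [108.29, 108.29, 136.94, 136.94, 172.46, 172.46, 172.46].

INTERFACE

Orientations are given as [roll, pitch, yaw] about the fixed x, y, z axes, in that order (R = Rz(yaw) Ry(pitch) Rx(roll)).
In Python, from station import robot, cams, job_done gives the robot as it stands.
- The arm moves only by the tool jog_arm, never from a script. Its argument "increments" is a list of rows, each a list of 2 entries, a list of its own where there are three numbers: the shift along the tool's x, y, z in m, then the turn, a rotation vector about the tool's x, y, z in degrees. In form: [[[tx, ty, tz], [rx, ry, rz]], ...]. A call has 1 to 12 rows; each row is the pose to reach, as a shift and turn from the pose commanded when the call began, along the tool's axes at that moment; what a row does not reach only later rows make up. A row lasts 1/8 s, in which the tool goes at most 62.5 mm and 10.7 degrees, less where a joint would pass 70% of its speed; a pose out of reach is approached as far as the arm can. A call with a gripper value outside its range is refused whole. "hand" is the finger opening in m, from 0 to 0.094, set as the call begins (left out, the last holds). The fingers move at their own pace and stop on an object; "grip_force" is the grip in N (left out, the last holds). Time passes only in rows, so rows that repeat a pose let the fingers close. It gives the time, the measured TCP pose, the force, the opening and the grip force at its end, in the units of the state.
- robot.sense(): the state, without advancing time (a new reading comes with each control period).
- cams.grab_frame(name): name is "side" or "top" or "wrist"; returns (picture, depth): 420x560x3 uint8, blue, green, red; 420x560 float32, m along the optical axis (not along the pixel's ray), 0 where there is no reading.
- cams.get_calibration(name): a dict with "fx", "fy", "cx", "cy" (pixels), "R" (3x3) and "t" (3): a world point X has camera coordinates R X + t; the wrist camera has in their place "mount" (4x4, takes a point from camera to tool coordinates, whose origin is the TCP and whose axes are the flange's). Camera axes: x right, y down, z forward; pixel columns grow to the right and rows downward; lengths in m; the calibration is good to about 2 mm. The wrist camera is an equidistant fisheye: a pixel r from the principal point sees the ray r / f radians off the axis. A picture is of the moment at which its call begins: read the wrist's pose just before it. get_calibration takes no time and is no camera call.
- job_done(): hands the job in; it is judged then, once.
The state is a dict: "time": time; "joint_pos": joint angles; "dq": joint speeds; "joint_torque": joint torques, N m; "position": TCP position; "tcp_rot": TCP orientation; "ft_force": force on the tool from outside, world axes, zero at the start; "torque": the same for the moment, N m; "opening": opening from 0.0 (shut) to 1.0 (fully open); "grasp_force": force on a finger pad.
Only numpy, scipy, OpenCV 4.12 (cv2) and the standard library are available. Lean on these libraries where they do the work, as an engineer would, in place of code of your own. Each camera call takes 0.05 s, during which the arm holds its last target. There are 200 camera calls.

TASK

Close the replica-casting mould ready for pouring: pull the red-knobbed spring plunger out and turn it into its rest notch so that it stays out, then lower the loose top plate level onto the two guide pins, red mark over red mark, until it sits fully home, without dropping it. Then turn the plunger back so that it springs in over the plate and locks it, let go, and leave the pot, bottle, tape measure and clamp stand undisturbed.

Things in the scene. Friction and masses are not known exactly. Their poses are not given: they have to be found in the camera images.
- seat (a point): Lower half of the mould, fixed: cream resin block 110 (its x) by 160 mm (its y) with a round dish cavity, on a plywood board reaching x -112 to 64, y +-88. This point is the centre of its flat top face, 45 mm above the desk. z up, +y towards the big pin and red-marked end, -x towards the plunger housing.
- pin_big (a point): Foot, on the block's top face, of the big steel guide pin: 16 mm diameter, 60 mm from the seat point along +y, standing 45 mm tall; its top 14 mm is a bullet nose tapering to 6 mm diameter.
- pin_small (a point): Foot of the small steel guide pin: 12 mm diameter, 60 mm from the seat point along -y, also 45 mm tall with a bullet nose tapering to 5 mm.
- nose (a point): Tip of the spring plunger, a level 10 mm steel rod along the mould's x, its axis 27 mm above the seat and over y = 0. Locked, the tip is at x -45 mm, jutting 10 mm over the plate's place and blocking it; it clears a home plate's top by 2 mm. It slides in a grey housing on the board: x -62 to -100, y +-18 mm, top 53 mm above the seat.
- knob (a point): Centre of the red ball knob, 24 mm diameter, on the plunger's crank arm (7 mm rod), 60 mm from the plunger's axis. Locked, the arm stands straight up in a slot of the housing, with the knob at x -86, y 0, z 87 mm from the seat. Parked, the knob is about at x -102, y 36, z 75 mm.
- plunger_pull (a joint): How far the plunger is pulled out, along the mould's -x, in m: 0 locked, 0.024 at most. The spring takes 3 N at 0 and 8 N at the end. Past 0.018 the arm is clear of the slot and can be turned; in the rest notch it stays at about 0.0155.
- plunger_turn (a joint): Turn of the crank arm about the plunger's axis, rad: 0 knob up, growing as it swings to the mould's +y side, 0.68 at most. Rest notch at about 0.65: let go there it sinks 2 mm in and stays. The notch's edge is rounded: a push of about 10 N on the knob towards the mould's -y rides it out and back upright, where it springs in by itself.
- handle (a point): Loose top plate: cream slab 110 (x) by 160 (y) by 20 mm, about 0.45 kg, lying flat, right side up. This point is the centre of its black bridge handle: bar 14 wide (x), 12 high, 78 mm long (y), feet 12 mm wide at y +-32; 60 mm above the underside, so 60 mm above the seat when home. +y points to its big hole and red mark; it fits only with big hole on big pin.
- hole_big (a point): Underside mouth of the plate's big hole, 18 mm diameter, right through, 60 mm from the plate's centre along its +y.
- hole_small (a point): Underside mouth of the plate's small hole, 14 mm diameter, right through, 60 mm from the plate's centre along its -y.
- pot_mid (a point): Restored terracotta pot standing on the desk, 88 mm across, 115 mm tall, this point half-way up. Fragile; do not disturb.
- bottle_mid (a point): Amber bottle standing on the desk, 56 mm across, 155 mm tall, this point half-way up. Do not disturb.
- tape_mid (a point): Yellow tape measure lying on the desk, 72 by 66 by 38 mm, this point half-way up. Do not disturb.
- stand: Heavy clamp stand, fixed: a 12 mm steel rod 448 mm tall rises from this point; its grey foot, 10 mm thick, reaches 15 mm towards -x, 115 mm towards +x and 43 mm to each side; a 26 mm clamp boss sits near the rod's top. Do not touch.
There are look-alikes about, which are no part of the job. Leave any blue or green look-alike of the part that bears handle alone.

How it is judged (in metres and radians):
On the way, in this order (a step that is already met when the one before it is completed fails the run):
1. the plunger rests pulled out in its notch, with nothing holding it (value of joint plunger_pull above 0.0125 m and value of joint plunger_turn above 0.45 rad and contact force between plunger_turn and the fingers below 0.3 N), for 0.2 s.
2. the plate sits fully home on both pins, big hole on big pin, with the plunger still parked (z of handle in the frame of seat below 0.0625 m and angle between handle's own z axis and vertical below 0.03 rad and horizontal distance between hole_big and pin_big below 0.004 m and horizontal distance between hole_small and pin_small below 0.004 m and value of joint plunger_pull above 0.0125 m), for 0.2 s.
At the end, for the whole second after the job is handed in: The plate is at rest fully home on both pins (within 2.5 mm of height, 4 mm sideways at each pin and 0.03 rad of level), big hole on big pin, and the plunger has sprung back in over it (pulled out less than 4 mm, knob within 0.25 rad of upright) (z of handle in the frame of seat below 0.0625 m and angle between handle's own z axis and vertical below 0.03 rad and horizontal distance between hole_big and pin_big below 0.004 m and horizontal distance between hole_small and pin_small below 0.004 m and value of joint plunger_pull below 0.004 m and value of joint plunger_turn below 0.25 rad and linear speed of plate below 0.02 m/s); the robot touches nothing.
It fails at once if the plate is tilted by more than 0.13 rad while on the guide pins (horizontal distance between handle and seat below 0.03 m and z of handle in the frame of seat below 0.105 m and angle between handle's own z axis and vertical above 0.13 rad).
It fails at once if the plate is dropped onto the mould (faster than 0.4 m/s) (horizontal distance between handle and seat below 0.05 m and z of handle in the frame of seat below 0.15 m and linear speed of plate above 0.4 m/s).
It fails at once if the pot is shifted by more than 20 mm or tipped (distance of pot_mid from where it was at the start of the episode above 0.02 m or angle between pot_mid's own z axis and vertical above 0.25 rad).
It fails at once if the bottle or the tape measure is shifted by more than 20 mm, or the bottle tipped (distance of any of bottle_mid, tape_mid from where it was at the start of the episode above 0.02 m or angle between bottle_mid's own z axis and vertical above 0.25 rad).
It fails at once if the clamp stand is struck or leaned on (more than 3 N) (contact force between stand and the arm above 3 N or contact force between stand and the fingers above 3 N or contact force between stand and plate above 3 N).
It also fails if it takes over 72 s, if anything falls off the work surface, if the arm or the gripper's body presses on something with over 40 N, if the wrist force passes 120 N, or if a joint passes its speed limit or range.

## Working session

There is one attempt and no reset: what is moved stays moved. The work goes in short steps, Python scripts to look and compute and a tool call to move; the robot and the scene stay as the last step left them, time stands still between calls to the robot, and variables do not carry over. Pictures are saved under pics/ and viewed, at most 10 in all, crops included, and the job is handed in when it is done.

Besides the shell and the picture viewer there is one more tool, called after ">>>" in YAML: its name, and indented under it one key for each argument. jog_arm: Moves the arm, as the interface text tells. Its arguments: {"type":"object","properties":{"increments":{"type":"array","items":{"type":"array"}},"hand":{"type":"number"},"grip_force":{"type":"number"}},"required":["increments"]}

```bash
mkdir -p pics
cat > h.py <<'E'
import numpy as np,cv2
from scipy.spatial.transform import Rotation as Ro
from station import robot,cams,job_done
def grab(n):
    s=robot.sense(); p,d=cams.grab_frame(n); np.savez('last_%s.npz'%n,p=p,d=d,pos=s['position'],rot=s['tcp_rot']); return p,d
def cloud(n):
    # world point for every pixel
    z=np.load('last_%s.npz'%n); d=z['d']; c=cams.get_calibration(n)
    v,u=np.mgrid[:420,:560]; x=(u-c['cx'])/c['fx']; y=(v-c['cy'])/c['fy']
    if n=='wrist':
        r=np.hypot(x,y)+1e-9; k=np.tan(np.minimum(r,1.5))/r; P=np.dstack([x*k*d,y*k*d,d])
        M=c['mount']; P=P@M[:3,:3].T+M[:3,3]
        return z['p'],d,P@Ro.from_euler('xyz',z['rot'],degrees=True).as_matrix().T+z['pos']
    P=np.dstack([x*d,y*d,d])
    return z['p'],d,(P-c['t'])@np.array(c['R'])
E
python3 - <<'E'
from h import *
print(robot.sense())
ims=[grab(n)[0] for n in('side','top','wrist')]
for n,i in zip(('side','top','wrist'),ims): cv2.imwrite(f'pics/{n}0.png',i)
for n in('side','top','wrist'): print(cams.get_calibration(n))
E
```

```text
{'time': 0.0, 'joint_pos': array([-80.81374148,  24.4502599 ,   4.23117685,  92.05149983,
        -1.95248533,  63.64457794,  -3.84360222]), 'dq': array([-0.00130287, -0.01265227, -0.10947055,  0.06766977,  0.02207985,
       -0.12589215,  0.06702586]), 'joint_torque': array([ 3.50064991e-03, -9.35800838e+01,  3.66879903e+00, -4.54179168e+01,
       -4.86871123e-02,  2.01256113e-02,  1.62046786e-04]), 'position': array([0.20569823, 0.6423924 , 0.17577419]), 'tcp_rot': array([-1.79926094e+02,  6.59897613e-03,  1.62247897e+02]), 'ft_force': array([0.04400189, 0.68433298, 0.16518964]), 'torque': array([-0.03654556,  0.02204215,  0.03182232]), 'grasp_force': 0.0, 'opening': 1.0019214545785702}
{'fx': 477.3502408083519, 'fy': 477.3502408083519, 'cx': 273.01657507189117, 'cy': 207.62768594201643, 'R': array([[ 0.99576165, -0.08974417,  0.02011752],
       [-0.03358811, -0.55847602, -0.82884038],
       [ 0.08561875,  0.82465175, -0.55912334]]), 't': array([-0.51448151,  0.06888323,  1.52586203])}
{'fx': 387.5764681405172, 'fy': 387.5764681405172, 'cx': 279.44014615684944, 'cy': 213.44858249708807, 'R': array([[ 0.01829208, -0.9998118 ,  0.00646283],
       [-0.99533867, -0.01882166, -0.09458686],
       [ 0.0946907 , -0.00470251, -0.99549563]]), 't': array([-0.03943464,  0.50332413,  1.07353531])}
{'fx': 325.19226210127806, 'fy': 325.19226210127806, 'cx': 278.30285678021977, 'cy': 212.14556245426857, 'mount': array([[-9.37464216e-04, -9.64739318e-01, -2.63205565e-01,
         7.70736781e-02],
       [ 9.99999393e-01, -1.05665592e-03,  3.11292312e-04,
         1.37125950e-04],
       [-5.78433652e-04, -2.63205114e-01,  9.64739723e-01,
        -2.08769006e-01],
       [ 0.00000000e+00,  0.00000000e+00,  0.00000000e+00,
         1.00000000e+00]])}
```

View pics/top0.png

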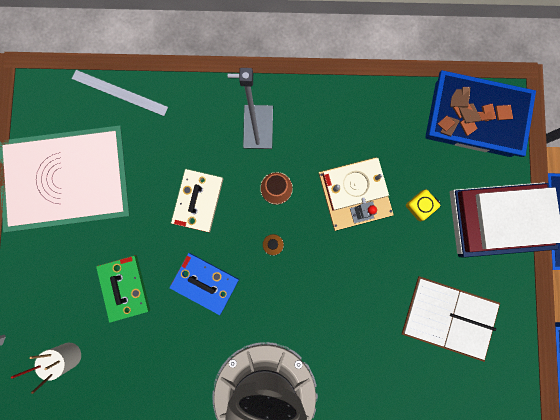

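View pics/side0.png

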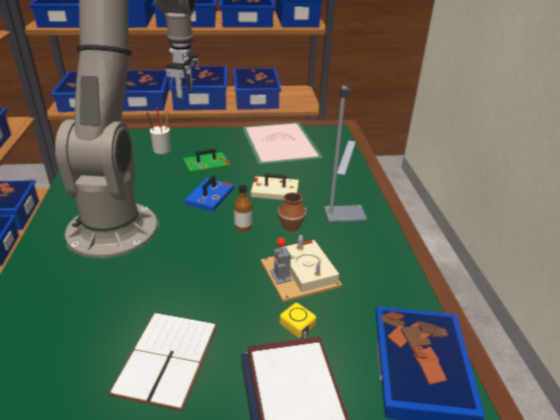

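The cream plate is at top-view px (197,200), with its red mark at (180,222). The blue plate at (204,283) and the green one at (122,289) are the decoys. The mould is at (355,193), with its red mark at (327,180) and the red knob at (372,210). The pot is at (276,188), the bottle at (273,245), the stand rod foot at about (258,143) and the tape at (425,205). Next I'll measure coarsely.

Run:
```python
from h import *
p,d,W=cloud('top')
for n,(u,v) in dict(plate=(205,182),handle=(196,198),mould=(340,205),mould2=(370,170),knob=(372,209),pot=(290,188),bottle=(273,244),tape=(425,205),rodfoot=(258,142),rodtop=(246,76),foot=(262,120),desk=(240,200)).items(): print(n,(u,v),W[v,u].round(3))
hsv=cv2.cvtColor(p,cv2.COLOR_BGR2HSV)
# cream tops by height + colour
cr=((hsv[...,1]<70)&(hsv[...,2]>180)).astype(np.uint8)
red=(((hsv[...,0]<6)|(hsv[...,0]>174))&(hsv[...,1]>170)&(hsv[...,2]>120)).astype(np.uint8)
for nm,m,(a,b),zmin in(('cream',cr,(150,420),0.01),('red',red,(150,420),0.005)):
    m=m.copy(); m[:,:a]=0;m[:,b:]=0;m[:145]=0;m[300:]=0
    for c in cv2.findContours(m,0,2)[0]:
        if cv2.contourArea(c)<15: continue
        k=np.zeros_like(m);cv2.drawContours(k,[c],-1,1,-1);q=W[(k>0)&(d>0)]
        r=cv2.minAreaRect(q[:,:2].astype(np.float32)*1000)
        print(nm,cv2.boundingRect(c),np.median(q,0).round(3),np.round(r[0],0),np.round(r[1],0),round(r[2],1))
```

```text
plate (205, 182) [0.591 0.185 0.017]
handle (196, 198) [0.538 0.199 0.063]
mould (340, 205) [ 0.529 -0.198  0.045]
mould2 (370, 170) [ 0.629 -0.281  0.049]
knob (372, 209) [ 0.508 -0.263  0.145]
pot (290, 188) [ 0.569 -0.057  0.075]
bottle (273, 244) [ 0.415 -0.015  0.156]
tape (425, 205) [ 0.534 -0.437  0.041]
rodfoot (258, 142) [0.707 0.035 0.032]
rodtop (246, 76) [0.71  0.036 0.449]
foot (262, 120) [0.779 0.026 0.012]
desk (240, 200) [0.543 0.085 0.   ]
cream (415, 283, 5, 17) [ 0.285 -0.424  0.013] [ 292. -426.] [13. 46.] 73.8
cream (171, 169, 52, 63) [0.539 0.203 0.02 ] [541. 209.] [115. 163.] 77.6
cream (324, 158, 65, 52) [ 0.591 -0.246  0.044] [ 594. -250.] [121. 176.] 15.7
red (182, 256, 8, 12) [0.365 0.23  0.021] [364. 230.] [10. 32.] 65.0
red (175, 220, 11, 7) [0.472 0.251 0.021] [472. 251.] [31. 12.] 78.6
red (368, 205, 9, 9) [ 0.508 -0.264  0.14 ] [ 508. -265.] [20. 20.] 41.4
red (324, 174, 7, 12) [ 0.601 -0.163  0.046] [ 600. -162.] [32. 12.] 14.0
```

Run:
```python
from h import *
p=np.load('last_top.npz')['p']
cv2.imwrite('pics/crop1.png',np.hstack([cv2.resize(p[160:240,160:240],(400,400),interpolation=2),cv2.resize(p[150:230,315:395],(400,400),interpolation=2)]))
```

```text
(no output)
```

View pics/crop1.png

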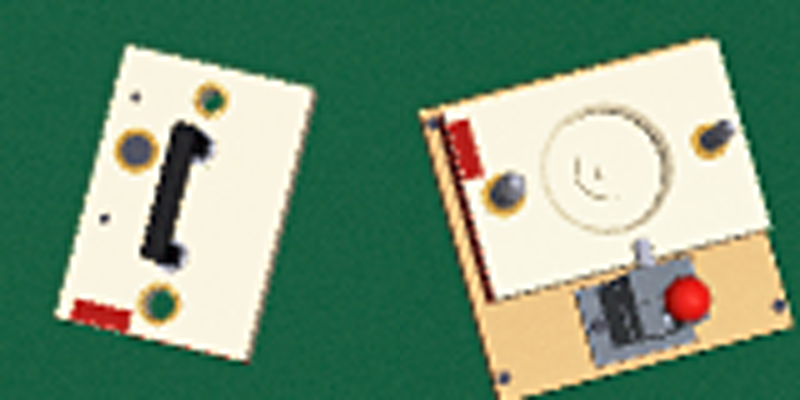

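The crop confirms the cream plate (red mark beside the big hole at its lower end) and the mould with the red knob. I'll fly over to the mould for a closer look.

>>> jog_arm:
  increments:
    - [[-0.396,-0.337,-0.094],[0,0,28]]
    - [[-0.396,-0.337,-0.094],[0,0,28]]
    - [[-0.396,-0.337,-0.094],[0,0,28]]
    - [[-0.396,-0.337,-0.094],[0,0,28]]
    - [[-0.396,-0.337,-0.094],[0,0,28]]
    - [[-0.396,-0.337,-0.094],[0,0,28]]
    - [[-0.396,-0.337,-0.094],[0,0,28]]
    - [[-0.396,-0.337,-0.094],[0,0,28]]
    - [[-0.616,-0.729,-0.094],[0,0,57.7]]
    - [[-0.616,-0.729,-0.094],[0,0,57.7]]
    - [[-0.616,-0.729,-0.094],[0,0,57.7]]
    - [[-0.616,-0.729,-0.094],[0,0,57.7]]

```text
time: 1.65
position: [0.5205, -0.0209, 0.2683]
tcp_rot: [180.0, -0.0, 104.4]
ft_force: [1.2, 0.8, -1.3]
opening: 1.002
grasp_force: 0.0
```

>>> jog_arm:
  increments:
    - [[-0.225,-0.006,0],[0,0,0]]
    - [[-0.225,-0.006,0],[0,0,0]]
    - [[-0.225,-0.006,0],[0,0,0]]
    - [[-0.225,-0.006,0],[0,0,0]]
    - [[-0.225,-0.006,0],[0,0,0]]
    - [[-0.225,-0.006,0],[0,0,0]]

```text
time: 2.4
position: [0.571, -0.2377, 0.2677]
tcp_rot: [-180.0, -0.0, 104.6]
ft_force: [0.6, 0.6, -0.2]
opening: 0.997
grasp_force: 0.0
```

Run:
```python
from h import *
p,d=grab('wrist'); cv2.imwrite('pics/w1.png',p); s=robot.sense(); print(s['position'],s['tcp_rot'],s['joint_pos'].round(0))
```

```text
[ 0.57117953 -0.23708497  0.26788016] [-1.79988792e+02 -3.78374156e-02  1.04612898e+02] [-18.  19.  46.  95. -14.  72.  45.]
```

View pics/w1.png

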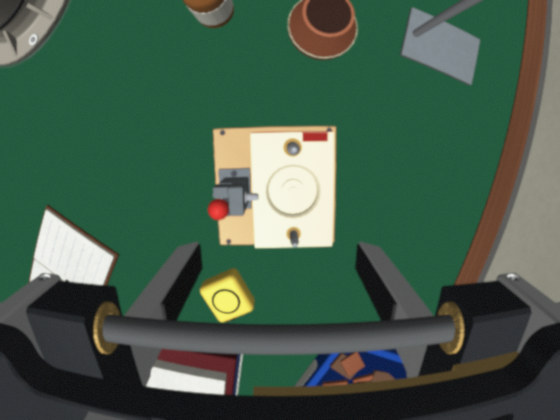

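Wrist view: the mould block is at (293,190), with the big pin at (293,148), the small pin at (293,236), the knob at (218,210) and the red mark at (315,137). I'll refine these by casting rays.

```bash
cat >> h.py <<'E'
def ray(uv,z,n='wrist'):
    "cast pixels (N,2) onto plane at height z"
    uv=np.atleast_2d(np.asarray(uv,float)); c=cams.get_calibration(n); L=np.load('last_%s.npz'%n)
    x=(uv[:,0]-c['cx'])/c['fx']; y=(uv[:,1]-c['cy'])/c['fy']; r=np.hypot(x,y)+1e-9; k=np.sin(r)/r
    D=np.c_[x*k,y*k,np.cos(r)]; M=c['mount']; A=Ro.from_euler('xyz',L['rot'],degrees=True).as_matrix()
    D=D@M[:3,:3].T@A.T; o=A@M[:3,3]+L['pos']; return o+D*((z-o[2])/D[:,2])[:,None]
def blobs(m,amin):
    for c in cv2.findContours(m.astype(np.uint8),cv2.RETR_EXTERNAL,cv2.CHAIN_APPROX_NONE)[0]:
        if cv2.contourArea(c)>=amin:
            k=np.zeros(m.shape,np.uint8);cv2.drawContours(k,[c],-1,1,-1); yield c.reshape(-1,2),k>0
E
python3 - <<'E'
from h import *
p,d,W=cloud('wrist'); h=cv2.cvtColor(p,cv2.COLOR_BGR2HSV).astype(int)
H,S,V=h[...,0],h[...,1],h[...,2]
roi=np.zeros(d.shape,bool); roi[115:260,200:350]=1
cr=(S<60)&(V>190)&roi; cr=cv2.morphologyEx(cr.astype(np.uint8),3,np.ones((9,9)))
for c,k in blobs(cr,2000):
    r=cv2.minAreaRect((ray(c,0.045)[:,:2]*1000).astype(np.float32)); print('block',r, 'z',np.median(W[k][:,2]))
red=((H<6)|(H>174))&(S>170)&(V>90)&roi
for c,k in blobs(red,20):
    uv=np.argwhere(k).mean(0)[::-1]; print('red',uv,ray(uv,.132).round(4),ray(uv,.045).round(4),np.percentile(W[k],[2,50,98],axis=0).round(3))
br=(H>10)&(H<25)&(S>110)&roi; br[:,:255]=0
for c,k in blobs(br,20):
    (cx,cy),rad=cv2.minEnclosingCircle(c); print('brass',cx,cy,rad,ray((cx,cy),.045).round(4))
E
```

```text
block ((591.3690795898438, -244.173828125), (112.11983489990234, 160.6792449951172), 16.044605255126953) z 0.04519928728382186
red [217.69536424 209.14900662] [[ 0.5089 -0.2676  0.132 ]] [[ 0.4981 -0.2939  0.045 ]] [[ 0.5   -0.275  0.135]
 [ 0.51  -0.264  0.141]
 [ 0.519 -0.256  0.145]]
red [314.5        136.46153846] [[ 0.591  -0.1644  0.132 ]] [[ 0.601  -0.1647  0.045 ]] [[ 0.587 -0.17   0.044]
 [ 0.601 -0.165  0.046]
 [ 0.614 -0.159  0.047]]
brass 293.0 233.0 6.082862854003906 [[ 0.6082 -0.3012  0.045 ]]
brass 291.8571472167969 146.57142639160156 7.986052513122559 [[ 0.5755 -0.1856  0.045 ]]
```

>>> jog_arm:
  increments:
    - [[-0.0134,-0.0677,0.03],[0,0,-1.3]]
    - [[-0.0134,-0.0677,0.06],[0,0,-1.3]]
    - [[-0.0134,-0.0677,0.11],[0,0,-1.3]]
    - [[-0.0134,-0.0677,0.135],[0,0,-1.3]]
    - [[-0.0134,-0.0677,0.155],[0,0,-1.3]]
    - [[-0.0134,-0.0677,0.155],[0,0,-1.3]]
    - [[-0.0134,-0.0677,0.155],[0,0,-1.3]]
  hand: 0.05
  grip_force: 15

```text
time: 3.32
position: [0.5096, -0.2683, 0.1141]
tcp_rot: [179.9, 0.0, 105.9]
ft_force: [-0.2, -0.6, 0.3]
opening: 0.531
grasp_force: 0.0
```

>>> jog_arm:
  increments:
    - [[0,0,0],[0,0,0]]
    - [[0,0,0],[0,0,0]]
    - [[0,0,0],[0,0,0]]
    - [[0,0,0],[0,0,0]]
  hand: 0.0
  grip_force: 20

```text
time: 3.82
position: [0.5091, -0.2682, 0.1132]
tcp_rot: [180.0, 0.0, 105.8]
ft_force: [1.5, 0.5, 1.1]
opening: 0.143
grasp_force: 0.8
```

>>> jog_arm:
  increments:
    - [[0,0,0],[0,0,0]]
    - [[0,0,0],[0,0,0]]

```text
time: 4.08
position: [0.5098, -0.2686, 0.114]
tcp_rot: [179.9, 0.0, 105.8]
ft_force: [0.1, 1.6, 13.8]
opening: 0.005
grasp_force: 7.3
```

Run:
```python
from h import *
p,d=grab('side'); cv2.imwrite('pics/s2.png',cv2.resize(p[210:310,240:360],(720,600),interpolation=2)); s=robot.sense(); print(s['position'],s['opening'],s['grasp_force'],s['ft_force'])
```

```text
[ 0.50987814 -0.26861171  0.11405501] 0.010375858021821479 7.259200215339661 [ 0.01600165  1.93096796 14.68205857]
```

View pics/s2.png

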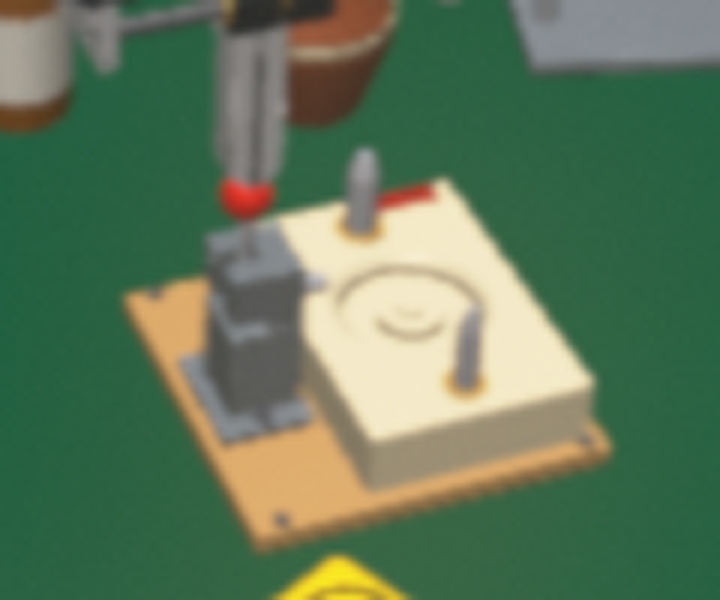

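Run:
```python
from h import *
p,d,W=cloud('side'); h=cv2.cvtColor(p,cv2.COLOR_BGR2HSV).astype(int)
red=((h[...,0]<6)|(h[...,0]>174))&(h[...,1]>170)
red[:230]=0;red[252:]=0;red[:,:270]=0;red[:,290:]=0
print('ball',np.percentile(W[red],[2,50,98],axis=0).round(4))
for v in range(212,250,3): print(v,W[v,281].round(3),p[v,281])
print(robot.sense()['tcp_rot'])
p,d=grab('wrist'); cv2.imwrite('pics/w2.png',p)
```

```text
ball [[ 0.5005 -0.2815  0.1297]
 [ 0.5075 -0.2774  0.1356]
 [ 0.5185 -0.268   0.141 ]]
212 [ 0.504 -0.305  0.255] [43 46 45]
215 [ 0.504 -0.306  0.247] [77 80 80]
218 [ 0.508 -0.277  0.217] [127 130 133]
221 [ 0.508 -0.28   0.21 ] [124 126 129]
224 [ 0.508 -0.282  0.202] [123 126 129]
227 [ 0.508 -0.281  0.191] [124 126 130]
230 [ 0.509 -0.279  0.18 ] [118 120 123]
233 [ 0.509 -0.28   0.171] [115 118 121]
236 [ 0.509 -0.28   0.161] [115 116 120]
239 [ 0.509 -0.281  0.152] [108 111 117]
242 [ 0.51  -0.277  0.14 ] [ 52  62 220]
245 [ 0.51  -0.28   0.131] [ 38  48 148]
248 [ 0.511 -0.276  0.119] [119 121 124]
[1.79906675e+02 4.56507374e-02 1.05844722e+02]
```

View pics/w2.png

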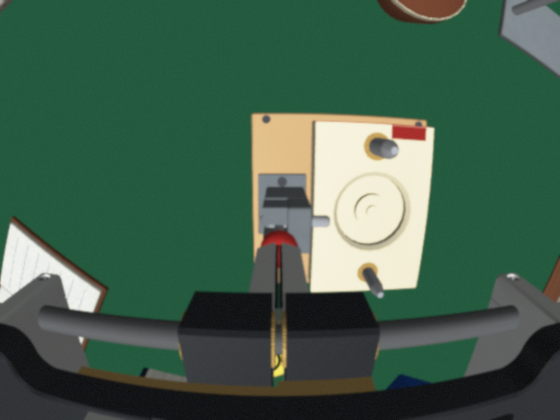

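Run:
```python
from h import *
p,d,W=cloud('wrist')
for v in range(228,300,6): print(v,W[v,268].round(3),W[v,288].round(3),p[v,268])
s=robot.sense(); print(s['position'],s['opening'],s['ft_force'])
```

```text
228 [ 0.503 -0.274  0.076] [ 0.515 -0.263  0.098] [80 79 75]
234 [ 0.5   -0.26   0.132] [ 0.512 -0.256  0.134] [31 30 78]
240 [ 0.501 -0.261  0.138] [ 0.513 -0.258  0.139] [ 33  35 147]
246 [ 0.501 -0.261  0.149] [ 0.512 -0.258  0.148] [85 86 87]
252 [ 0.501 -0.26   0.16 ] [ 0.512 -0.257  0.16 ] [86 88 87]
258 [ 0.502 -0.26   0.168] [ 0.512 -0.258  0.167] [86 87 86]
264 [ 0.502 -0.26   0.176] [ 0.511 -0.258  0.175] [87 89 87]
270 [ 0.502 -0.26   0.182] [ 0.511 -0.258  0.181] [86 89 87]
276 [ 0.502 -0.26   0.188] [ 0.511 -0.258  0.188] [85 86 85]
282 [ 0.502 -0.261  0.193] [ 0.511 -0.258  0.195] [87 89 87]
288 [ 0.503 -0.261  0.199] [ 0.511 -0.258  0.2  ] [85 86 86]
294 [ 0.498 -0.237  0.246] [ 0.503 -0.236  0.246] [24 25 23]
[ 0.50994231 -0.26858954  0.11409937] 0.008962756404656434 [-0.82936784  0.98121044 12.72935282]
```

>>> jog_arm:
  increments:
    - [[0,0,-0.03],[0,0,0]]
    - [[0,0,-0.06],[0,0,0]]
    - [[0,0,-0.06],[0,0,0]]

```text
time: 4.55
position: [0.5099, -0.2688, 0.1749]
tcp_rot: [179.8, 0.1, 105.8]
ft_force: [-0.7, -0.3, -0.2]
opening: 0.003
grasp_force: 0.0
```

```bash
cat > tip.py <<'E'
from h import *
grab('wrist');p,d,W=cloud('wrist'); s=robot.sense(); t=W-s['position']
# points within 60mm laterally of the tool axis, above TCP-20mm, i.e. fingers
A=Ro.from_euler('xyz',s['tcp_rot'],degrees=True).as_matrix(); T=t@A
f=(d>0)&(abs(T[...,0])<.03)&(abs(T[...,1])<.07)&(T[...,2]>-.08)&(T[...,2]<.012)
q=T[f]; print(s['position'],s['opening'],len(q))
for sg in(-1,1):
    r=q[q[:,1]*sg>0]; print(sg,'tip z pct',np.percentile(r[:,2],[50,90,98,100]).round(4)); e=r[r[:,2]>np.percentile(r[:,2],95)]; print(e.min(0).round(3),e.max(0).round(3))
E
python3 tip.py
```

```text
[ 0.50937374 -0.26828486  0.17362068] 0.004966494827979701 1851
-1 tip z pct [-0.0627 -0.0421 -0.0344 -0.031 ]
[ 0.007 -0.008 -0.038] [ 0.01  -0.    -0.031]
1 tip z pct [-0.0625 -0.0418 -0.0343 -0.0317]
[ 0.007  0.    -0.038] [ 0.009  0.01  -0.032]
```

>>> jog_arm:
  increments:
    - [[0,0,0],[0,0,0]]
    - [[0,0,0],[0,0,0]]
    - [[0,0,0],[0,0,0]]
    - [[0,0,0],[0,0,0]]
  hand: 0.05

```text
time: 5.1
position: [0.5089, -0.2683, 0.1729]
tcp_rot: [-180.0, -0.0, 105.8]
ft_force: [0.4, -0.3, 0.2]
opening: 0.395
grasp_force: 0.0
```

```bash
python3 tip.py
python3 - <<'E'
from h import *
p,d,W=cloud('wrist'); cv2.imwrite('pics/w3.png',p)
E
```

```text
[ 0.50891479 -0.26824003  0.17292856] 0.43927656157095735 2468
-1 tip z pct [-0.0605 -0.0382 -0.0316 -0.0288]
[-0.007 -0.026 -0.035] [ 0.011 -0.019 -0.029]
1 tip z pct [-0.0604 -0.0389 -0.0317 -0.0293]
[-0.008  0.018 -0.035] [ 0.01   0.027 -0.029]
```

The images show the fingertips ending about 31 mm behind the reported TCP (both the side and wrist cameras agree). I'll allow for that: the grasp point is about 50 mm behind the reported TCP.

>>> jog_arm:
  increments:
    - [[0,0,0.04],[0,0,0]]
    - [[0,0,0.07],[0,0,0]]
    - [[0,0,0.091],[0,0,0]]
    - [[0,0,0.091],[0,0,0]]
    - [[0,0,0.091],[0,0,0]]

```text
time: 5.78
position: [0.5093, -0.2686, 0.0829]
tcp_rot: [180.0, 0.0, 105.8]
ft_force: [-0.9, 0.1, 0.8]
opening: 0.533
grasp_force: 0.0
```

>>> jog_arm:
  increments:
    - [[0,0,0],[0,0,0]]
    - [[0,0,0],[0,0,0]]
    - [[0,0,0],[0,0,0]]
    - [[0,0,0],[0,0,0]]
  hand: 0.0
  grip_force: 20

```text
time: 6.28
position: [0.5096, -0.2681, 0.0824]
tcp_rot: [179.9, 0.0, 105.9]
ft_force: [2.9, 0.6, 1.0]
opening: 0.24
grasp_force: 20.0
```

>>> jog_arm:
  increments:
    - [[0,-0.006,0],[0,0,0]]
    - [[0,-0.012,0],[0,0,0]]
    - [[0,-0.018,0],[0,0,0]]
    - [[0,-0.022,0],[0,0,0]]
    - [[0,-0.022,0],[0,0,0]]
  grip_force: 30

```text
time: 6.9
position: [0.488, -0.2743, 0.0823]
tcp_rot: [179.9, 0.0, 105.8]
ft_force: [7.2, 2.6, -0.2]
opening: 0.243
grasp_force: 30.0
```

>>> jog_arm:
  increments:
    - [[0.006,0,0.0003],[0,0,0]]
    - [[0.0119,0,0.0012],[0,0,0]]
    - [[0.0177,0,0.0027],[0,0,0]]
    - [[0.0234,0,0.0047],[0,0,0]]
    - [[0.0288,0,0.0073],[0,0,0]]
    - [[0.0339,0,0.0105],[0,0,0]]
    - [[0.0366,0,0.0125],[0,0,0]]
    - [[0.0366,0,0.0125],[0,0,0]]
    - [[0.0366,0,0.0125],[0,0,0]]

```text
time: 8.02
position: [0.4785, -0.239, 0.07]
tcp_rot: [179.9, 0.0, 105.9]
ft_force: [6.5, 2.7, 3.3]
opening: 0.242
grasp_force: 30.0
```

>>> jog_arm:
  increments:
    - [[0,0.003,0],[0,0,0]]
    - [[0,0.006,0],[0,0,0]]
    - [[0,0.006,0],[0,0,0]]

```text
time: 8.4
position: [0.4843, -0.2374, 0.07]
tcp_rot: [179.9, 0.0, 105.9]
ft_force: [4.5, 2.9, 3.8]
opening: 0.24
grasp_force: 30.0
```

>>> jog_arm:
  increments:
    - [[0,0,0],[0,0,0]]
    - [[0,0,0],[0,0,0]]
    - [[0,0,0],[0,0,0]]
    - [[0,0,0],[0,0,0]]
    - [[0,0,-0.04],[0,0,0]]
    - [[0,0,-0.09],[0,0,0]]
    - [[0,0,-0.13],[0,0,0]]
    - [[0,0,-0.13],[0,0,0]]
  hand: 0.05

```text
time: 9.4
position: [0.4849, -0.238, 0.2021]
tcp_rot: [179.8, 0.1, 105.9]
ft_force: [-0.8, 0.0, -0.3]
opening: 0.532
grasp_force: 0.0
```

Run:
```python
from h import *
p,d=grab('wrist');p,d,W=cloud('wrist'); h=cv2.cvtColor(p,cv2.COLOR_BGR2HSV).astype(int);cv2.imwrite('pics/w4.png',p)
red=((h[...,0]<6)|(h[...,0]>174))&(h[...,1]>170)&(h[...,2]>80)
seat=np.array([.5916,-.2438,.045]); R=Ro.from_euler('z',15.9,degrees=True).as_matrix()
for c,k in blobs(red,20):
    uv=np.argwhere(k).mean(0)[::-1]
    if 180<uv[1]<290 or uv[1]<180: print(uv,((ray(uv,.120)-seat)@R).round(4),((np.median(W[k&(d>0)],0)-seat)@R).round(4))
```

```text
[278.49321267 210.28959276] [[-0.1008  0.0342  0.075 ]] [-0.1009  0.0372  0.0856]
[389.625      161.17763158] [[0.0029 0.0815 0.075 ]] [0.0293 0.0738 0.001 ]
```

The knob sits parked at mould (-101, 35) mm. Now the plate.

>>> jog_arm:
  increments:
    - [[0.4127,0.1758,-0.05],[0,0,-61.7]]
    - [[0.4127,0.1758,-0.05],[0,0,-61.7]]
    - [[0.4127,0.1758,-0.05],[0,0,-61.7]]
    - [[0.4127,0.1758,-0.05],[0,0,-61.7]]
    - [[0.4127,0.1758,-0.05],[0,0,-61.7]]
    - [[0.4127,0.1758,-0.05],[0,0,-61.7]]
    - [[0.4127,0.1758,-0.05],[0,0,-61.7]]
    - [[0.4127,0.1758,-0.05],[0,0,-61.7]]
    - [[0.4127,0.1758,-0.05],[0,0,-61.7]]
    - [[0.4127,0.1758,-0.05],[0,0,-61.7]]
    - [[0.4127,0.1758,-0.05],[0,0,-61.7]]

```text
time: 10.82
position: [0.5401, 0.206, 0.2495]
tcp_rot: [-180.0, -0.0, 167.4]
ft_force: [0.2, 0.4, 0.6]
opening: 0.537
grasp_force: 0.0
```

Run:
```python
from h import *
p,d=grab('wrist');p,d,W=cloud('wrist'); cv2.imwrite('pics/w5.png',p)
s=robot.sense(); print(s['position'],s['tcp_rot'],s['joint_pos'].round(0))
h=cv2.cvtColor(p,cv2.COLOR_BGR2HSV).astype(int); H,S,V=h[...,0],h[...,1],h[...,2]
near=(np.hypot(W[...,0]-.541,W[...,1]-.207)<.12)&(d>0)&(W[...,2]<.12)
cr=cv2.morphologyEx(((S<60)&(V>170)&near&(W[...,2]<.035)).astype(np.uint8),3,np.ones((9,9)))
for c,k in blobs(cr,2000):
    r=cv2.minAreaRect((ray(c,0.020)[:,:2]*1000).astype(np.float32)); print('plate',r,'z',np.median(W[k][:,2]))
bk=(V<70)&near&(W[...,2]>.05)
for c,k in blobs(bk,100):
    r=cv2.minAreaRect((ray(c,0.066)[:,:2]*1000).astype(np.float32)); print('handle',r,'z',np.percentile(W[k][:,2],[5,50,95]).round(4),W[k].mean(0))
red=((H<6)|(H>174))&(S>150)&near
for c,k in blobs(red,20): print('mark',ray(np.argwhere(k).mean(0)[::-1],.02).round(3))
```

```text
[0.54010955 0.2063393  0.24961863] [ 1.79993096e+02 -3.21185074e-03  1.67446769e+02] [-49.  12.  26. 101.  -6.  68.  56.]
plate ((539.8848876953125, 205.21054077148438), (111.80398559570312, 161.93939208984375), 77.83077239990234) z 0.02062846577301798
handle ((538.5130615234375, 205.12582397460938), (9.686575889587402, 75.27676391601562), 77.47469329833984) z [0.0652 0.0665 0.0678] [0.53743775 0.20583285 0.06648828]
mark [[0.474 0.25  0.02 ]]
```

View pics/w5.png

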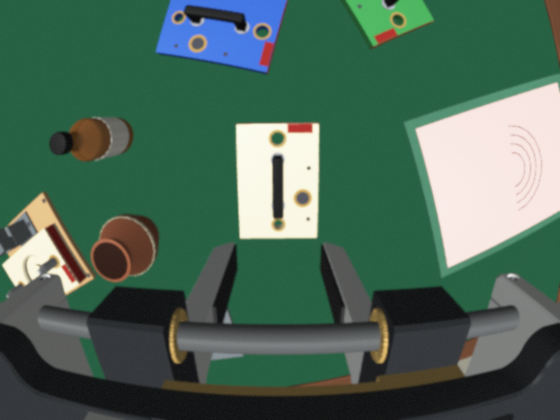

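The plate's centre is at image (278,181), handle bar (278,187), red mark (300,128), with the blue and green look-alikes far off. I'll descend to the handle.

>>> jog_arm:
  increments:
    - [[0.0003,-0.0012,0.06],[0,0,-0.25]]
    - [[0.0003,-0.0012,0.12],[0,0,-0.25]]
    - [[0.0003,-0.0012,0.17],[0,0,-0.25]]
    - [[0.0003,-0.0012,0.21],[0,0,-0.25]]
    - [[0.0003,-0.0012,0.23],[0,0,-0.25]]
    - [[0.0003,-0.0012,0.2396],[0,0,-0.25]]
    - [[0.0003,-0.0012,0.2396],[0,0,-0.25]]
    - [[0.0003,-0.0012,0.2396],[0,0,-0.25]]

```text
time: 11.88
position: [0.5401, 0.2067, 0.011]
tcp_rot: [179.9, 0.1, 167.8]
ft_force: [0.0, 0.7, -0.1]
opening: 0.53
grasp_force: 0.0
```

>>> jog_arm:
  increments:
    - [[0,0,0],[0,0,0]]
    - [[0,0,0],[0,0,0]]
    - [[0,0,0],[0,0,0]]
    - [[0,0,0],[0,0,0]]
    - [[0,0,0],[0,0,0]]
    - [[0,0,0],[0,0,0]]
    - [[0,0,0],[0,0,0]]
  hand: 0.0
  grip_force: 50

```text
time: 12.75
position: [0.5395, 0.2063, 0.01]
tcp_rot: [-180.0, -0.0, 167.8]
ft_force: [-2.0, -2.9, 6.0]
opening: 0.143
grasp_force: 50.0
```

>>> jog_arm:
  increments:
    - [[0,0,-0.02],[0,0,0]]
    - [[0,0,-0.06],[0,0,0]]
    - [[0,0,-0.11],[0,0,0]]
    - [[0,0,-0.16],[0,0,0]]
    - [[0,0,-0.19],[0,0,0]]
    - [[0,0,-0.21],[0,0,0]]
    - [[0,0,-0.21],[0,0,0]]

```text
time: 13.62
position: [0.5399, 0.207, 0.2208]
tcp_rot: [179.9, 0.1, 167.8]
ft_force: [-0.6, -0.2, -3.6]
opening: 0.143
grasp_force: 50.0
```

>>> jog_arm:
  increments:
    - [[-0.004,-0.04,0],[0,0,6]]
    - [[-0.008,-0.085,0],[0,0,12]]
    - [[-0.013,-0.13,0],[0,0,19]]
    - [[-0.018,-0.176,0],[0,0,26]]
    - [[-0.044,-0.22,0],[0,0,33]]
    - [[-0.07,-0.27,0],[0,0,40]]
    - [[-0.096,-0.32,0],[0,0,47]]
    - [[-0.12,-0.37,0],[0,0,54]]
    - [[-0.137,-0.405,0],[0,0,59]]
    - [[-0.1465,-0.429,0],[0,0,61.9]]
    - [[-0.1465,-0.429,0],[0,0,61.9]]
    - [[-0.1465,-0.429,0],[0,0,61.9]]

```text
time: 15.12
position: [0.5916, -0.2429, 0.2188]
tcp_rot: [-179.9, -0.0, 106.0]
ft_force: [0.5, 0.8, -3.8]
opening: 0.149
grasp_force: 50.0
```

Run:
```python
from h import *
p,d=grab('wrist');p,d,W=cloud('wrist'); cv2.imwrite('pics/w6.png',p)
s=robot.sense(); print(s['position'],s['tcp_rot'],s['ft_force'],s['torque'],s['opening'])
A=Ro.from_euler('xyz',s['tcp_rot'],degrees=True).as_matrix(); T=(W-s['position'])@A
h=cv2.cvtColor(p,cv2.COLOR_BGR2HSV).astype(int); H,S,V=h[...,0],h[...,1],h[...,2]
zt=s['position'][2]-.010+.020
cr=cv2.morphologyEx(((S<60)&(V>150)&(abs(W[...,2]-zt)<.02)&(d>0)).astype(np.uint8),3,np.ones((9,9)))
for c,k in blobs(cr,1500):
    q=T[k&(abs(W[...,2]-zt)<.015)]; print('plate tool-frame extents',np.percentile(q,[.5,99.5],axis=0).round(4)); 
    A_=np.c_[q[:,:2],np.ones(len(q))]; print('tilt fit',np.linalg.lstsq(A_,q[:,2],rcond=None)[0].round(4))
    r=cv2.minAreaRect(((ray(c,zt)-s['position'])@A*1000)[:,:2].astype(np.float32)); print(r)
```

```text
[ 0.59181763 -0.24258695  0.21913916] [-1.79951933e+02 -4.91989709e-02  1.05982570e+02] [ 0.59540922  0.06771773 -2.57690801] [-0.03694865  0.10866286 -0.05262509] 0.14221656580644226
plate tool-frame extents [[-0.0334 -0.0551 -0.0123]
 [ 0.0783  0.054  -0.0081]]
tilt fit [-0.001  -0.0003 -0.0101]
((22.01187515258789, -0.6019668579101562), (114.16067504882812, 110.50435638427734), 0.0840243324637413)
```

View pics/w6.png

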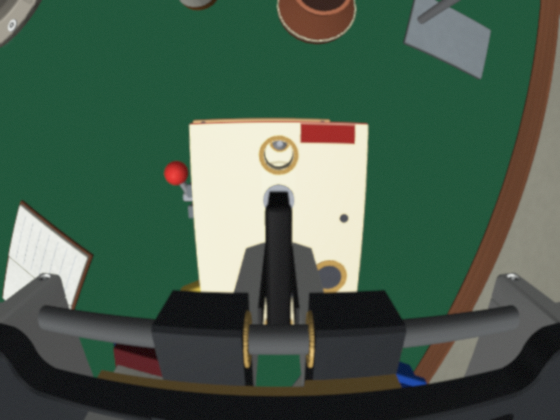

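Plate is level and aligned with the tool, and the pin shows inside the big hole at (279,150). I'll lower to just above the pins, then enter slowly.

>>> jog_arm:
  increments:
    - [[0,0,0.02],[0,0,0]]
    - [[0,0,0.04],[0,0,0]]
    - [[0,0,0.06],[0,0,0]]
    - [[0,0,0.08],[0,0,0]]
    - [[0,0,0.1],[0,0,0]]
    - [[0,0,0.11],[0,0,0]]
    - [[0,0,0.116],[0,0,0]]
    - [[0,0,0.121],[0,0,0]]
    - [[0,0,0.126],[0,0,0]]
    - [[0,0,0.126],[0,0,0]]

```text
time: 16.42
position: [0.592, -0.2437, 0.0939]
tcp_rot: [-180.0, -0.0, 105.9]
ft_force: [0.1, -0.8, -3.2]
opening: 0.146
grasp_force: 50.0
```

>>> jog_arm:
  increments:
    - [[0,0,0.003],[0,0,0]]
    - [[0,0,0.006],[0,0,0]]
    - [[0,0,0.009],[0,0,0]]
    - [[0,0,0.012],[0,0,0]]
    - [[0,0,0.012],[0,0,0]]

```text
time: 17.05
position: [0.5919, -0.2437, 0.0817]
tcp_rot: [-180.0, -0.0, 105.9]
ft_force: [0.4, -0.3, -4.0]
opening: 0.145
grasp_force: 50.0
```

Past the tapers with no side force. Continuing down.

>>> jog_arm:
  increments:
    - [[0,0,0.004],[0,0,0]]
    - [[0,0,0.008],[0,0,0]]
    - [[0,0,0.012],[0,0,0]]
    - [[0,0,0.016],[0,0,0]]
    - [[0,0,0.02],[0,0,0]]
    - [[0,0,0.024],[0,0,0]]
    - [[0,0,0.024],[0,0,0]]

```text
time: 17.92
position: [0.5918, -0.2437, 0.0576]
tcp_rot: [-180.0, -0.0, 105.9]
ft_force: [0.0, -0.2, -4.0]
opening: 0.145
grasp_force: 50.0
```

>>> jog_arm:
  increments:
    - [[0,0,0.001],[0,0,0]]
    - [[0,0,0.002],[0,0,0]]
    - [[0,0,0.003],[0,0,0]]
    - [[0,0,0.004],[0,0,0]]
    - [[0,0,0.004],[0,0,0]]

```text
time: 18.55
position: [0.5921, -0.2438, 0.055]
tcp_rot: [180.0, -0.0, 105.9]
ft_force: [-6.2, 4.3, 14.6]
opening: 0.144
grasp_force: 50.0
```

Seated at the expected height with contact force. I'll release, rise and check.

>>> jog_arm:
  increments:
    - [[0,0,-0.002],[0,0,0]]
    - [[0,0,-0.002],[0,0,0]]
    - [[0,0,-0.002],[0,0,0]]
    - [[0,0,-0.002],[0,0,0]]
    - [[0,0,-0.002],[0,0,0]]
    - [[0,0,-0.04],[0,0,0]]
    - [[0,0,-0.09],[0,0,0]]
    - [[0,0,-0.135],[0,0,0]]
    - [[0.018,-0.05,-0.135],[0,0,0]]
    - [[0.0355,-0.1015,-0.135],[0,0,0]]
    - [[0.0355,-0.1015,-0.135],[0,0,0]]
  hand: 0.05

```text
time: 19.92
position: [0.4814, -0.2374, 0.1892]
tcp_rot: [179.9, -0.1, 105.8]
ft_force: [0.8, 0.3, 0.4]
opening: 0.528
grasp_force: 0.0
```

Run:
```python
from h import *
p,d=grab('wrist');p,d,W=cloud('wrist'); cv2.imwrite('pics/w7.png',p)
s=robot.sense(); print(s['position'],s['tcp_rot'])
seat=np.array([.5916,-.2438,.045]); R=Ro.from_euler('z',15.9,degrees=True).as_matrix(); M=(W-seat)@R
h=cv2.cvtColor(p,cv2.COLOR_BGR2HSV).astype(int); H,S,V=h[...,0],h[...,1],h[...,2]
f=(S<60)&(V>170)&(abs(M[...,0])<.05)&(abs(M[...,1])<.075)&(abs(M[...,2]-.02)<.012)
q=M[f]; print('plate top: tilt,z',np.linalg.lstsq(np.c_[q[:,:2],np.ones(len(q))],q[:,2],rcond=None)[0].round(4),len(q))
red=((H<6)|(H>174))&(S>170)&(V>80)
for c,k in blobs(red,20):
    uv=np.argwhere(k).mean(0)[::-1]; print(uv,((ray(uv,.120)-seat)@R).round(4))
```

```text
[ 0.48378421 -0.23712824  0.189453  ] [ 1.79894872e+02 -6.92978435e-02  1.05859999e+02]
plate top: tilt,z [-0.0004  0.0003  0.0204] 6733
[283.14078675 216.31469979] [[-0.1002  0.0339  0.075 ]]
[403.31578947 167.35263158] [[0.0086 0.0792 0.075 ]]
```

The plate is home and level, and the knob is still parked. I'll regrip the knob.

>>> jog_arm:
  increments:
    - [[0,0,0.04],[0,0,0]]
    - [[0,0,0.08],[0,0,0]]
    - [[0,0,0.105],[0,0,0]]
    - [[0,0,0.119],[0,0,0]]
    - [[0,0,0.119],[0,0,0]]
    - [[0,0,0.119],[0,0,0]]

```text
time: 20.72
position: [0.4853, -0.2378, 0.0708]
tcp_rot: [179.9, 0.0, 105.9]
ft_force: [0.3, 0.0, -1.4]
opening: 0.532
grasp_force: 0.0
```

>>> jog_arm:
  increments:
    - [[0,0,0],[0,0,0]]
    - [[0,0,0],[0,0,0]]
    - [[0,0,0],[0,0,0]]
    - [[0,0,0],[0,0,0]]
    - [[0,-0.002,0],[0,0,0]]
    - [[0,-0.004,0],[0,0,0]]
    - [[0,-0.006,0],[0,0,0]]
    - [[0,-0.006,0],[0,0,0]]
  hand: 0.0
  grip_force: 30

```text
time: 21.72
position: [0.4799, -0.2389, 0.0703]
tcp_rot: [179.9, 0.0, 105.9]
ft_force: [6.9, 2.4, -0.2]
opening: 0.242
grasp_force: 30.0
```

>>> jog_arm:
  increments:
    - [[-0.0045,-0.001,-0.003],[0,0,0]]
    - [[-0.0097,-0.001,-0.0059],[0,0,0]]
    - [[-0.0152,-0.001,-0.0082],[0,0,0]]
    - [[-0.021,-0.001,-0.01],[0,0,0]]
    - [[-0.0268,-0.001,-0.0112],[0,0,0]]
    - [[-0.0328,-0.001,-0.0118],[0,0,0]]
    - [[-0.0358,-0.001,-0.0119],[0,0,0]]
    - [[-0.0358,-0.001,-0.0119],[0,0,0]]

```text
time: 22.72
position: [0.4889, -0.2734, 0.0821]
tcp_rot: [179.9, 0.0, 105.9]
ft_force: [7.0, 3.6, 0.3]
opening: 0.239
grasp_force: 30.0
```

>>> jog_arm:
  increments:
    - [[-0.0003,0.004,0],[0,0,0]]
    - [[-0.0003,0.008,0],[0,0,0]]
    - [[-0.0003,0.012,0],[0,0,0]]
    - [[-0.0003,0.016,0],[0,0,0]]
    - [[-0.0003,0.0195,0],[0,0,0]]
    - [[-0.0003,0.0195,0],[0,0,0]]

```text
time: 23.48
position: [0.5069, -0.2686, 0.082]
tcp_rot: [180.0, 0.0, 105.9]
ft_force: [1.7, 3.0, 5.3]
opening: 0.243
grasp_force: 30.0
```

Plunger is back in. I'll release, rise clear and check.

>>> jog_arm:
  increments:
    - [[0,0,0],[0,0,0]]
    - [[0,0,0],[0,0,0]]
    - [[0,0,0],[0,0,0]]
    - [[0,0,0],[0,0,0]]
    - [[0,0,-0.03],[0,0,0]]
    - [[0,0,-0.07],[0,0,0]]
    - [[0,0,-0.12],[0,0,0]]
    - [[0,0,-0.16],[0,0,0]]
    - [[0,0,-0.16],[0,0,0]]
  hand: 0.05

```text
time: 24.6
position: [0.5076, -0.2695, 0.2445]
tcp_rot: [179.8, 0.1, 105.9]
ft_force: [-0.5, 0.1, -0.2]
opening: 0.534
grasp_force: 0.0
```

Run:
```python
from h import *
p,d=grab('wrist');p,d,W=cloud('wrist'); cv2.imwrite('pics/w8.png',p)
seat=np.array([.5916,-.2438,.045]); R=Ro.from_euler('z',15.9,degrees=True).as_matrix(); M=(W-seat)@R
h=cv2.cvtColor(p,cv2.COLOR_BGR2HSV).astype(int); H,S,V=h[...,0],h[...,1],h[...,2]
f=(S<60)&(V>170)&(abs(M[...,0])<.05)&(abs(M[...,1])<.075)&(abs(M[...,2]-.02)<.012)
q=M[f]; print('plate top',np.linalg.lstsq(np.c_[q[:,:2],np.ones(len(q))],q[:,2],rcond=None)[0].round(4))
red=((H<6)|(H>174))&(S>170)&(V>80)
for c,k in blobs(red,20):
    uv=np.argwhere(k).mean(0)[::-1]; print(uv,((ray(uv,.132)-seat)@R).round(4))
print(robot.sense()['ft_force'])
```

```text
plate top [-0.0019  0.0005  0.0205]
[280.5 198.5] [[-0.0855  0.0019  0.087 ]]
[374.88590604 129.51677852] [[0.0096 0.0736 0.087 ]]
[-0.97649226 -0.20273296 -1.10571425]
```

The knob is at mould (-85.5, 2, 87) mm, which is locked and upright. The plate is home and level, and the gripper is clear.

```bash
python3 -c "
from station import job_done
print(job_done())"
```

```text
the job is handed in; nothing more can be done
None
```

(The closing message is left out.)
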